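Clear the barnacle chips and close up the tub

TASK

Using the scraper block, wipe all four barnacle chips off the white board into the open tub, without the robot itself touching them. Then hang the scraper by its handle bar level across both prongs of the stand and let go. Last, swing the tub's lid fully shut and press its button all the way down; leave the other gear where it is.

Things in the scene. Friction and masses are not known exactly. Their poses are not given: they have to be found in the camera images.
- scraper: Blue scraper block on its flat underside, 150 mm long (y), 40 thick (x), 28 high, 180 to 290 g, with a yellow arched handle: a bar 16 x 16 mm in section, 138 mm long along y, centre 81 mm above the underside, on 14 mm legs at y = +-62 mm (opening under the bar 110 mm long, 45 high). Origin: centre of the underside. Grip mid-bar, fingers closing along x.
- scraper_bar (a point): Middle of the underside of the scraper's handle bar, 73 mm above the scraper's underside; axes as the scraper.
- board: White scraping board, fixed, 260 mm (x) x 260 mm (y), top surface 74 mm above the cart. Blue rims 10 mm wide, 12 mm above the surface, along both y sides and the -x end; clear surface from y = -120 to 120 mm and from x = -120 mm to the rimless +x edge at x = 130 mm, where the tub stands. Origin: centre of the underside, z up.
- board_top (a point): Centre of the board's top surface; axes as the board.
- tub: White plastic storage tub, fixed, against the board's open edge (3 mm gap): 160 mm (x) x 260 mm (y), 70 mm high, walls 5 mm, rim 4 mm below the board's surface. Axes parallel to the board's; its +x side, away from the board, carries the lid's hinge. Origin: centre of its underside.
- tub_in (a point): Centre of the tub's inner floor; axes as the tub; inner room x +-75, y +-125 mm.
- lid (a joint): Angle of the tub's lid, rad: 0 = shut flat, about 1.57 = upright; starts at 1.3 to 1.7 (stop at 1.8). Stiff hinge: it stays where left; takes about 3 N at its free edge or 5 N at the button to move. Push it over from its outer side (the tub's +x side) and down towards the board.
- lid_hinge (a point): Middle of the lid's hinge line, on top of the tub's +x wall, 70 mm above the cart, running along the tub's y. The lid is a plate 160 x 260 mm, 8 mm thick; its free edge is 160 mm from the hinge line. The point turns with the lid.
- button (a joint): Travel of the button on the lid, m: 0 = up, 0.007 = fully down. It springs back; fully down takes 6 N.
- button_top (a point): Centre of the top of the round teal button (44 mm across) on the lid's outer face, 85 mm from the hinge line; it stands 23 mm above the lid, 101 mm above the cart when the lid is shut. Its z axis is the outward normal of the lid.
- stand: Steel rod hanging stand, fixed: two 8 mm uprights at y = +-37 mm, bent over into two level prongs 70 mm long pointing to its -x side (to the robot), upper edge 170 mm above the cart, tips turned up to 188 mm at x = -77 mm; a cross rod 70 mm above the cart. Base plate 110 x 140 x 12 mm. Origin: cart level, between the uprights.
- stand_rest (a point): Between the two prongs, level with their upper edges (170 mm above the cart), 38 mm in front of the uprights: where the middle of the handle bar's underside goes, bar lying across both prongs. Axes as the stand.
- chip0: Loose barnacle-shell chip, grey-brown, about 50 x 32 x 13 mm high, 20 g, flat on the board. Origin: centre of its underside.
- chip1: Loose barnacle-shell chip, grey-brown, about 48 x 34 x 14 mm high, 20 g, flat on the board. Origin: centre of its underside.
- chip2: Loose barnacle-shell chip, grey-brown, about 46 x 32 x 12 mm high, 20 g, flat on the board. Origin: centre of its underside.
- chip3: Loose barnacle-shell chip, grey-brown, about 44 x 34 x 13 mm high, 20 g, flat on the board. Origin: centre of its underside.
- mask: Bystander: teal diving mask lying lenses up, 80 x 165 x 65 mm high. Leave it alone.
- carabiner: Bystander: oval aluminium carabiner lying flat, 102 x 64 x 12 mm. Leave it alone.
- mouthpiece: Bystander: smoky grey silicone mouthpiece, about 65 x 70 x 30 mm. Leave it alone.
- spray_bottle: Bystander: green glass spray bottle with black locked nozzle, 60 mm across, 172 mm high. Leave it alone.
- torch: Bystander: black and yellow dive torch, 150 x 50 x 50 mm. Leave it alone.
Not all that is in view belongs to the job. What is shaped like the chip2 but purple is not meant.

How it is judged:
By the outcome, as a careful person would: the job done as asked, in the order asked, and still so for the second after the job is handed in, with the robot touching nothing.
It also fails if it takes over 72 s, if anything falls off the work surface, if the arm or the gripper's body presses on something with over 40 N, if the wrist force passes 120 N, or if a joint passes its speed limit or range.

ROBOT

A 6-joint arm with a two-finger parallel gripper is mounted at the origin on the work surface. World frame = base frame: x ahead of the robot, y to its left, z up, the work surface at z = 0. Lengths are in m, angles in rad, forces in N, time in s.
With the tool pointing down it reaches from about 0.35 to 0.775 m from the base axis. Payload 5.5 kg.
Tool frame: the origin (TCP) lies at the very end of the fingers, on their centre line; the grasp point (between the pads) lies 19 mm behind it; z points along the fingers, y is the line along which they close (so a half turn about z gives the same grasp; the last joint's range is limited). The gripper opens to 85 mm and grips with 20 to 120 N. Pads are 22 mm wide; open, the fingers measure 114 mm over their backs; the gripper's body (76 mm by 85 mm) begins 54 mm behind the grasp point. The pads swing forward as they close: fully open they stand 13 mm farther back than shut.
Start: joints at [0.991, 0.313, 0.046, 1.304, 0, 1.431], TCP at [0.245, 0.52, 0.231] pointing down, gripper open.
Joint ranges: [-2.76, 2.76], [-0.86, 1.69], [-1.03, 1.26], [-2.2, 2.34], [-1.47, 1.5], [-3.14, 3.14]. Speed limits (rad/s): [2.57, 2.57, 3.14, 3.14, 3.14, 3.14].

INTERFACE

Orientations are given as a rotation vector (axis times angle).
In Python, from workcell import arm gives the robot as it stands. The module is installed in compiled form; this text tells all that it offers.
- The arm moves only by the shell command python3 -m creep 'ROWS' [FORCE]. ROWS is a JSON object of lists of equal length, an entry for each row: "rotation": the turn, a rotation vector about the tool's x, y, z as a fraction of full scale, a list of three; "xyz": the shift along the tool's x, y, z as a fraction of full scale, a list of three; "grip": the opening, from 0 (shut) to 1 (fully open). In form: {"rotation": [[ax, ay, az], ...], "xyz": [[tx, ty, tz], ...], "grip": [grip, ...]}. A call has 1 to 20 rows; each row shifts and turns the commanded pose from where the row before left it, along the tool's axes as they then stand; what a row does not reach is not made up. Full scale, the value 1, is 40 mm for a shift and 0.1 rad for a turn. A row lasts 1/10 s, in which the tool goes at most 50 mm and 8.59 degrees, less where a joint would pass 70% of its speed; a pose out of reach is approached as far as the arm can. A call with a number of a shift or a turn outside -1 to 1 is refused whole. A call with a gripper value outside its range is refused whole. The fingers move at their own pace and stop on an object; FORCE is the grip in N (left out, the last holds). Time passes only in rows, so rows that do not move let the fingers close. It gives the time, the measured TCP pose, the force, the opening and the grip force at its end, in the units of the state.
- arm.read_state(): the state, without advancing time (a new reading comes with each control period).
- arm.grab_frame(name): name is "scene" or "top" or "wrist"; returns (picture, depth): 480x640x3 uint8, red, green, blue; 480x640 float32, m along the optical axis (not along the pixel's ray), 0 where there is no reading.
- arm.camera_info(name): a dict with "fov_y" (degrees; the focal length in pixels is half the picture's height over the tangent of half this angle, whatever the lens; pixels are square), "cx", "cy" (the principal point, pixels), "cam_to_world" (4x4, takes a point from camera to world coordinates). Camera axes: x right, y up, looking along -z (the intrinsics and any distortion apply to the point x, -y, -z); pixel columns grow to the right and rows downward; lengths in m; the calibration is good to about 2 mm. A picture is of the moment at which its call begins: read the wrist's pose just before it. camera_info takes no time and is no camera call; for the wrist camera it gives the pose at the moment of the call.
- arm.finish_job(): hands the job in; it is judged then, once.
The state is a dict: "clock": time; "q": joint angles; "qd": joint speeds; "joint_torque": joint torques, N m; "tcp_pos": TCP position; "orientation": TCP orientation; "ft_force": force on the tool from outside, world axes, zero at the start; "moment": the same for the moment, N m; "width": finger opening in m; "grasp_force": force on a finger pad.
Only numpy, scipy, OpenCV 4.12 (cv2) and the standard library are available. Lean on these libraries where they do the work, as an engineer would, in place of code of your own. Each camera call takes 0.05 s, during which the arm holds its last target. There are 200 camera calls.

## Working session

There is one attempt and no reset: what is moved stays moved. The work goes in short steps, Python scripts to look and compute and a shell command to move; the robot and the scene stay as the last step left them, time stands still between calls to the robot, and variables do not carry over. Pictures are saved under pics/ and viewed, at most 10 in all, crops included, and the job is handed in when it is done.

```bash
mkdir -p pics; cat > h.py <<'E'
import numpy as np, cv2
from workcell import arm
from scipy.spatial.transform import Rotation as R
def K(n):
    c=arm.camera_info(n); f=240/np.tan(np.radians(c['fov_y'])/2)
    return f,c['cx'],c['cy'],np.array(c['cam_to_world']),c
def ray(n,uv,k=None):
    f,cx,cy,T,_=k or K(n); uv=np.atleast_2d(uv).astype(float)
    d=np.c_[(uv[:,0]-cx)/f,-(uv[:,1]-cy)/f,-np.ones(len(uv))]
    return T[:3,3],d@T[:3,:3].T
def plane(n,uv,z,k=None):
    o,d=ray(n,uv,k); return o+d*((z-o[2])/d[:,2])[:,None]
def cloud(n,dep,k=None):
    v,u=np.mgrid[:480,:640]; o,d=ray(n,np.c_[u.ravel(),v.ravel()],k)
    return (o+d*dep.ravel()[:,None]).reshape(480,640,3)
def save(p,im): cv2.imwrite(p,cv2.cvtColor(im,cv2.COLOR_RGB2BGR))
E
python3 - <<'E'
from h import *
s=arm.read_state(); print(s)
for n in('scene','top'):
    c=arm.camera_info(n);print(n,c)
    im,d=arm.grab_frame(n); save(f'pics/{n}0.png',im); np.savez(f'{n}0.npz',im=im,d=d); print((d>0).mean())
E
```

```text
{'clock': 0.0, 'q': array([ 9.91392689e-01,  3.14028863e-01,  4.49598972e-02,  1.30357618e+00,
       -7.48382410e-06,  1.43116582e+00]), 'qd': array([ 0.00072842,  0.00021151, -0.00119927, -0.00059622,  0.00173552,
        0.00044991]), 'joint_torque': array([-5.33996317e-04, -4.80627072e+01,  2.98534495e+01,  1.93874975e-02,
       -1.55497387e-04, -9.81053148e-06]), 'tcp_pos': array([0.2445416 , 0.51984393, 0.23038486]), 'orientation': array([-6.85100185e-01, -3.06532090e+00,  2.72202300e-03]), 'ft_force': array([-0.1445527 , -0.07851926,  0.42552887]), 'moment': array([0.00856088, 0.01323095, 0.00855791]), 'grasp_force': 0.0, 'width': 0.08544754678865302}
scene {'fov_y': 42.95592905447195, 'cx': 328.43395394703316, 'cy': 246.7082134039069, 'cam_to_world': array([[-0.86266376, -0.32554687,  0.3870794 ,  1.14559282],
       [ 0.50572065, -0.54368616,  0.66981489,  1.03480777],
       [-0.00760643,  0.77357908,  0.63365412,  1.11476424],
       [ 0.        ,  0.        ,  0.        ,  1.        ]])}
0.9791438802083333
top {'fov_y': 48.94916784223968, 'cx': 320.8933894976995, 'cy': 239.24823525589716, 'cam_to_world': array([[ 0.02859919,  0.99786562, -0.05870519,  0.47762258],
       [-0.99958066,  0.02881613,  0.00285206,  0.01207398],
       [ 0.00453763,  0.05859901,  0.99827129,  1.50565483],
       [ 0.        ,  0.        ,  0.        ,  1.        ]])}
0.9961002604166667
```

View pics/top0.png

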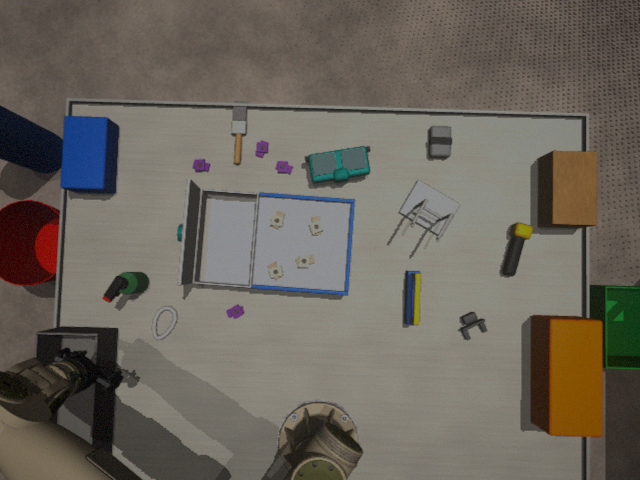

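View pics/scene0.png

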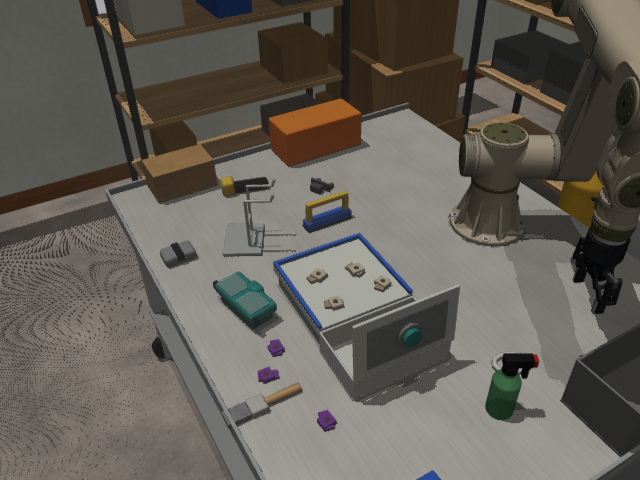

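The top view shows the scraper at (412,297), the board with four brown chips at (277,220), (316,226), (275,270) and (304,261), the tub to its left with its lid upright at (190,233), and the stand at (428,215). The purple chip shapes at (201,166), (262,148), (284,167) and (236,311) are decoys. The grey-brown ones on the board match the description.

```bash
cat > m.py <<'E'
from h import *
D={n:np.load(f'{n}0.npz') for n in('top','scene')}
def seg(n,lo,hi,box,mn=15):
    im=D[n]['im'];h=cv2.cvtColor(im,cv2.COLOR_RGB2HSV);m=cv2.inRange(h,lo,hi);b=np.zeros_like(m);x0,y0,x1,y1=box;b[y0:y1,x0:x1]=m[y0:y1,x0:x1]
    nn,l,st,c=cv2.connectedComponentsWithStats(b)
    return [(st[i,4],c[i],l==i) for i in range(1,nn) if st[i,4]>=mn]
def tri(a,b):
    o1,d1=ray('top',a);o2,d2=ray('scene',b);d1=d1[0];d2=d2[0]
    s=np.linalg.lstsq(np.c_[d1,-d2],o2-o1,rcond=None)[0];p,q=o1+s[0]*d1,o2+s[1]*d2
    return (p+q)/2,np.linalg.norm(p-q)
C={n:cloud(n,D[n]['d']) for n in D}
def rect(P): return cv2.minAreaRect(P[:,:2].astype(np.float32)*1000)
# scraper
for n,box in(('top',(395,260,430,335)),('scene',(295,185,360,235))):
    for nm,lo,hi in(('yel',(20,90,60),(35,255,255)),('blu',(105,100,30),(125,255,255))):
        for a,c,m in seg(n,lo,hi,box,40):
            P=C[n][m];print(n,nm,a,c.round(1),P.mean(0).round(4),'zq',np.percentile(P[:,2],[5,50,95]).round(4),rect(P))
# board rims
for n,box in(('top',(245,185,360,300)),('scene',(265,230,420,340))):
    for a,c,m in seg(n,(105,100,30),(125,255,255),box,40):
        P=C[n][m];P=P[abs(P[:,2]-.086)<.006];print(n,'rim',a,rect(P),P[:,2].mean())
# chips
for a,c,m in seg('top',(5,30,60),(25,255,255),(258,200,348,288),20):
    print('chip',a,c.round(1),plane('top',c,.084).round(4),'depth',C['top'][m].mean(0).round(4))
for a,c,m in seg('scene',(0,30,60),(25,255,255),(285,245,405,320),20):
    print('chipS',a,c.round(1),plane('scene',c,.081).round(4))
# button
for n,box in(('top',(170,215,190,250)),('scene',(390,315,430,355))):
    for a,c,m in seg(n,(80,100,30),(100,255,255),box,10):
        print(n,'button',a,c,C[n][m].mean(0))
# lid plane from scene depth
for n,bx in(('scene',(330,290,458,385)),('top',(178,178,205,292))):
    x0,y0,x1,y1=bx;P=C[n][y0:y1,x0:x1].reshape(-1,3);P=P[P[:,2]>.09];print(n,'lid pts',len(P),P.min(0),P.max(0))
    r=np.random.default_rng(0);best=0
    for _ in range(300):
        q=P[r.choice(len(P),3)];w=np.cross(q[1]-q[0],q[2]-q[0]);L=np.linalg.norm(w)
        if L<1e-6:continue
        w/=L;i=abs((P-q[0])@w)<.003
        if i.sum()>best:best=i.sum();B=i
    Q=P[B];mu=Q.mean(0);w=np.linalg.svd(Q-mu,full_matrices=0)[2][2];print(best,mu,w,Q.min(0),Q.max(0))
# stand top
P=C['top'][170:260,380:465].reshape(-1,3);
for lo,hi in((.150,.2),(.008,.02)):
    Q=P[(P[:,2]>lo)&(P[:,2]<hi)];print('stand',lo,len(Q),Q.mean(0) if len(Q) else '',rect(Q) if len(Q) else '',Q.max(0) if len(Q) else '')
P=C['scene'][170:260,215:290].reshape(-1,3)
for lo,hi in((.155,.2),(.008,.02)):
    Q=P[(P[:,2]>lo)&(P[:,2]<hi)];print('standS',lo,len(Q),Q.mean(0),rect(Q),Q.min(0),Q.max(0))
a=D['top']['im'][180:340,380:480];b=D['scene']['im'][170:290,210:360]
save('pics/c1.png',np.hstack([cv2.resize(a,(360,576),interpolation=cv2.INTER_CUBIC),cv2.resize(np.pad(b,((0,72),(0,0),(0,0))),(440,576),interpolation=cv2.INTER_CUBIC)]))
E
python3 m.py
```

```text
top yel 313 [416.7 298.8] [ 0.4089 -0.2524  0.0916] zq [0.004  0.0883 0.0935] ((409.6163024902344, -133.4501953125), (136.15834045410156, 290.98016357421875), 0.028700489550828934)
top blu 343 [409.7 295.9] [ 0.4139 -0.2434  0.035 ] zq [0.0226 0.0281 0.0759] ((407.9705810546875, -129.33880615234375), (145.08880615234375, 279.9019775390625), 1.1779464483261108)
scene yel 430 [326.5 202.7] [ 0.4156 -0.2363  0.0812] zq [0.0373 0.0817 0.0923] ((792.142578125, 360.09405517578125), (1518.3232421875, 123.92350006103516), 57.68605041503906)
scene blu 521 [326.9 217.6] [ 0.4137 -0.2382  0.0248] zq [0.0094 0.0249 0.0315] ((793.7586669921875, 353.6594543457031), (1526.859619140625, 140.35997009277344), 57.42997741699219)
top rim 961 ((549.3853149414062, 56.03047180175781), (258.7771301269531, 259.245849609375), 87.44371032714844) 0.08582723706282742
scene rim 1106 ((548.5056762695312, 59.16199493408203), (264.2912902832031, 262.212158203125), 87.46685028076172) 0.08513868266623324
chip 42 [279.6 213.6] [[0.6275 0.1218 0.084 ]] depth [0.6279 0.122  0.0805]
chip 41 [315.2 218.5] [[0.6171 0.025  0
[... 1386 characters left out ...]
492) [ 0.66755006 -0.21504723  0.19046712]
stand 0.008 1431 [ 0.66556248 -0.29480827  0.01243866] ((645.2723388671875, -279.1282043457031), (254.99659729003906, 241.04942321777344), 1.651556134223938) [ 0.77563311 -0.15928795  0.01985208]
standS 0.155 201 [ 0.61122656 -0.26367891  0.16890886] ((611.9803466796875, -267.2732849121094), (89.74813842773438, 82.15058135986328), 60.92340850830078) [ 0.55781224 -0.32353204  0.15516483] [ 0.66762266 -0.20960697  0.18903767]
standS 0.008 1124 [ 0.65627549 -0.31332758  0.01248686] ((598.0603637695312, -410.76507568359375), (420.107666015625, 237.029296875), 60.907840728759766) [ 0.40857258 -0.63708363  0.00801377] [ 0.74593448 -0.18993356  0.01984245]
```

View pics/c1.png

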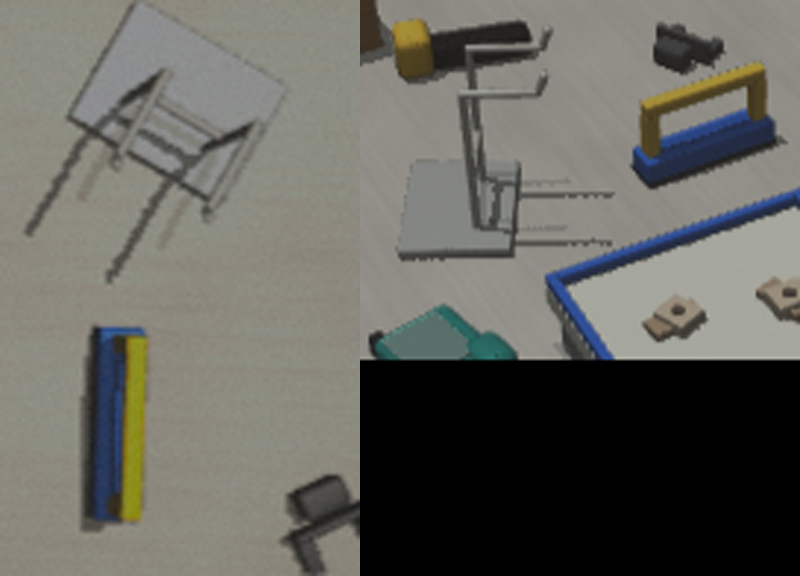

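The enlarged crop confirms the scraper (yellow arched handle on a blue block) and the stand, with its prongs pointing to the lower left in the top view. Next I measure the scraper bar exactly and work out the first move.

```bash
cat >> h.py <<'E'
def go(p,yaw,tcp=None):
    """yaw (deg, mod 180) of the closing line (tool y). prints turn rows & shift units after turn"""
    s=arm.read_state();Rt=R.from_rotvec(s['orientation']).as_matrix()
    cur=np.degrees(np.arctan2(Rt[1,1],Rt[0,1]));d=(yaw-cur+90)%180-90
    z=Rt[:,2];tilt=np.cross(z,[0,0,-1]);az=-np.radians(d)
    corr=Rt.T@tilt; Rn=R.from_euler('z',d,degrees=True).as_matrix()@Rt
    Rn=R.from_rotvec(tilt).as_matrix()@Rn
    dp=np.array(p)-s['tcp_pos']
    print('q6',s['q'][5].round(2),'tcp',s['tcp_pos'].round(4),'curyaw',cur.round(2),'z',z.round(4),'dyaw',round(d,2),'turn units xyz',(np.r_[corr[:2],az]/.1).round(3),'shift units',(Rn.T@dp/.04).round(3))
E
python3 - <<'E'
from h import *
import sys;sys.stdout=open('/dev/null','w')
from m import *
sys.stdout=sys.__stdout__
E1={}
for n,box in(('top',(395,260,430,335)),('scene',(295,185,360,235))):
    m=max(seg(n,(20,90,60),(35,255,255),box,40),key=lambda t:t[0])[2];P=C[n][m]
    Q=P[(P[:,2]>.083)&(P[:,2]<.096)&(abs(P[:,1]+.245)<.04)];print(n,'bartop',len(Q),Q.mean(0),rect(Q),Q[:,2].std())
    v,u=np.nonzero(m);print(n,cv2.minAreaRect(np.c_[u,v].astype(np.float32)))
    k=(C[n][v,u][:,2]>.083)&(C[n][v,u][:,2]<.096);E1[n]=np.array([u[k].mean(),v[k].mean()])
print('tri bar top',E1,tri(E1['top'],E1['scene']))
go([.413,-.245,.16],90)
E
```

```text
top bartop 278 [ 0.40965778 -0.25235865  0.08884739] ((409.70721435546875, -252.36598205566406), (16.00545883178711, 136.1890869140625), 88.76104736328125) 0.0026251284037251575
top ((416.68878173828125, 298.52374267578125), (6.099823474884033, 51.1075553894043), 1.9749339818954468)
scene bartop 190 [ 0.41066034 -0.24603707  0.08809204] ((408.8066101074219, -248.56765747070312), (25.693071365356445, 135.61398315429688), 88.31749725341797) 0.0028932818551582196
scene ((326.6000061035156, 205.80003356933594), (18.341209411621094, 47.43416976928711), 71.56504821777344)
tri bar top {'top': array([416.52517986, 298.48201439]), 'scene': array([326.31578947, 198.63157895])} (array([ 0.40838323, -0.25280944,  0.08319723]), np.float64(0.002220375498403291))
q6 1.43 tcp [0.2445 0.5199 0.2305] curyaw 64.8 z [-9.0e-04 -1.4e-03 -1.0e+00] dyaw 25.2 turn units xyz [-1.700e-02 -2.000e-03 -4.398e+00] shift units [ -4.21  -19.122   1.77 ]
```

```bash
python3 -m creep '{"rotation":[[0,0,-0.83],[0,0,-0.83],[0,0,-0.83],[0,0,-0.83],[0,0,-0.83],[0,0,0],[0,0,0],[0,0,0],[0,0,0],[0,0,0]],"xyz":[[0,0,-0.5],[0,0,-0.5],[0,0,-0.5],[0,0,-0.5],[0,0,-0.5],[-0.92,0,0],[-0.92,0,0],[-0.92,0,0],[-0.92,0,0],[-0.92,0,0]],"grip":[1,1,1,1,1,1,1,1,1,1]}' 60
python3 -m creep '{"rotation":[[0,0,0],[0,0,0],[0,0,0],[0,0,0],[0,0,0],[0,0,0],[0,0,0],[0,0,0],[0,0,0],[0,0,0],[0,0,0],[0,0,0],[0,0,0],[0,0,0],[0,0,0],[0,0,0],[0,0,0],[0,0,0],[0,0,0],[0,0,0]],"xyz":[[0,-0.96,0],[0,-0.96,0],[0,-0.96,0],[0,-0.96,0],[0,-0.96,0],[0,-0.96,0],[0,-0.96,0],[0,-0.96,0],[0,-0.96,0],[0,-0.96,0],[0,-0.96,0],[0,-0.96,0],[0,-0.96,0],[0,-0.96,0],[0,-0.96,0],[0,-0.96,0.5],[0,-0.96,0.5],[0,-0.96,0.5],[0,-0.96,0.5],[0,-0.96,0.5]],"grip":[1,1,1,1,1,1,1,1,1,1,1,1,1,1,1,1,1,1,1,1]}' 60
python3 - <<'E'
from h import *
go([.409,-.251,.062],88.5)
k=K('wrist');im,d=arm.grab_frame('wrist');save('pics/w1.png',im)
h=cv2.cvtColor(im,cv2.COLOR_RGB2HSV);m=cv2.inRange(h,(20,90,60),(35,255,255))
P=cloud('wrist',d,k)[m>0];P=P[(P[:,2]>.08)&(P[:,2]<.097)&(d[m>0]>0)];print(len(P),P.mean(0),cv2.minAreaRect(P[:,:2].astype(np.float32)*1000),np.median(P[:,2]))
E
```

```text
clock: 1.1
tcp_pos: [0.43, 0.5155, 0.3308]
orientation: [-0.039, -3.141, 0.001]
ft_force: [-0.5, 0.7, 0.1]
width: 0.085
grasp_force: 0.0
clock: 3.1
tcp_pos: [0.4092, -0.2534, 0.2302]
orientation: [-0.039, -3.141, -0.001]
ft_force: [0.2, -1.3, 0.5]
width: 0.0855
grasp_force: 0.0
q6 -0.7 tcp [ 0.4092 -0.2534  0.2302] curyaw 88.56 z [-2.e-04  4.e-04 -1.e+00] dyaw -0.06 turn units xyz [ 0.004 -0.002  0.011] shift units [0.006 0.061 4.205]
3497 [ 0.40555572 -0.25276449  0.08819318] ((409.7899169921875, -252.8003387451172), (15.152987480163574, 135.6970672607422), 88.93448638916016) 0.08824129216217924
```

```bash
python3 -m creep '{"rotation":[[0,0,0],[0,0,0],[0,0,0],[0,0,0],[0,0,0],[0,0,0],[0,0,0],[0,0,0],[0,0,0],[0,0,0],[0,0,0],[0,0,0],[0,0,0],[0,0,0],[0,0,0]],"xyz":[[0,0.02,0.7],[0,0,0.7],[0,0,0.7],[0,0,0.7],[0,0,0.5],[0,0,0.5],[0,0,0.25],[0,0,0.15],[0,0,0],[0,0,0],[0,0,0],[0,0,0],[0,0,0],[0,0,0],[0,0,0]],"grip":[1,1,1,1,1,1,1,1,1,0,0,0,0,0,0]}' 80
python3 -m creep '{"rotation":[[0,0,0],[0,0,0],[0,0,0],[0,0,0],[0,0,0],[0,0,0]],"xyz":[[0,0,0],[0,0,0],[0,0,-0.2],[0,0,-0.8],[0,0,-1],[0,0,-1]],"grip":[0,0,0,0,0,0]}' 80
```

```text
clock: 4.65
tcp_pos: [0.4101, -0.2518, 0.0638]
orientation: [0.039, 3.141, -0.002]
ft_force: [-0.5, -1.4, 2.9]
width: 0.015
grasp_force: 78.4
clock: 5.25
tcp_pos: [0.4088, -0.25, 0.1838]
orientation: [-0.039, -3.139, -0.004]
ft_force: [-0.0, -0.8, -2.4]
width: 0.0146
grasp_force: 78.4
```

```bash
python3 - <<'E'
from h import *
B=np.array([.549,.0575]);t=np.radians(87.44);bx=np.array([np.cos(t),np.sin(t)]);by=np.array([-bx[1],bx[0]])
for y in(.042,-.042):
  for x in(-.09,.145): go(np.r_[B+x*bx+y*by,.139],87.44)
E
```

```text
q6 -0.69 tcp [ 0.4088 -0.25    0.1838] curyaw 88.59 z [-0.0021  0.0028 -1.    ] dyaw -1.15 turn units xyz [ 0.027 -0.022  0.2  ] shift units [-2.109  5.586  1.121]
q6 -0.69 tcp [ 0.4088 -0.25    0.1838] curyaw 88.59 z [-0.0021  0.0028 -1.    ] dyaw -1.15 turn units xyz [ 0.027 -0.022  0.2  ] shift units [-2.109 11.461  1.122]
q6 -0.69 tcp [ 0.4088 -0.25    0.1838] curyaw 88.59 z [-0.0021  0.0028 -1.    ] dyaw -1.15 turn units xyz [ 0.027 -0.022  0.2  ] shift units [-4.209  5.586  1.121]
q6 -0.69 tcp [ 0.4088 -0.25    0.1838] curyaw 88.59 z [-0.0021  0.0028 -1.    ] dyaw -1.15 turn units xyz [ 0.027 -0.022  0.2  ] shift units [-4.209 11.461  1.122]
```

```bash
python3 -m creep '{"rotation":[[0,0,0.2],[0,0,0],[0,0,0],[0,0,0],[0,0,0],[0,0,0],[0,0,0],[0,0,0],[0,0,0],[0,0,0]],"xyz":[[0,0,-0.4],[-0.7,0.3,0],[-0.7,0.75,0],[-0.7,0.75,0],[0,0.75,0],[0,0.75,0],[0,0.75,0],[0,0.75,0],[0,0.5,0],[0,0.3,0]],"grip":[0,0,0,0,0,0,0,0,0,0]}'
python3 - <<'E'
from h import *
go([.503,-.0305,.139],87.44)
k=K('wrist');im,d=arm.grab_frame('wrist');save('pics/w2.png',im)
im2,d2=arm.grab_frame('top');save('pics/t2.png',np.hstack([cv2.resize(im,(400,300)),cv2.resize(im2[180:310,240:400],(400,325))[:300]]))
P=cloud('top',d2);h=cv2.cvtColor(im2,cv2.COLOR_RGB2HSV);m=(cv2.inRange(h,(105,100,30),(125,255,255))>0)
Q=P[m];Q=Q[(Q[:,2]>.12)&(Q[:,2]<.2)];print('block top?',len(Q),np.percentile(Q[:,2],[5,50,95]) if len(Q) else '', Q.min(0),Q.max(0))
E
```

```text
clock: 6.25
tcp_pos: [0.5028, -0.0292, 0.1989]
orientation: [-0.067, -3.139, -0.002]
ft_force: [0.6, -0.3, -1.7]
width: 0.0141
grasp_force: 78.5
q6 -0.18 tcp [ 0.5028 -0.0292  0.1989] curyaw 87.54 z [-0.0018  0.0011 -1.    ] dyaw -0.1 turn units xyz [ 0.01  -0.019  0.018] shift units [-0.007 -0.032  1.497]Traceback (most recent call last):
  File "<stdin>", line 6, in <module>
    return umr_minimum(a, axis, None, out, keepdims, initial, where)
ValueError: zero-size array to reduction operation minimum which has no identity
```

View pics/t2.png

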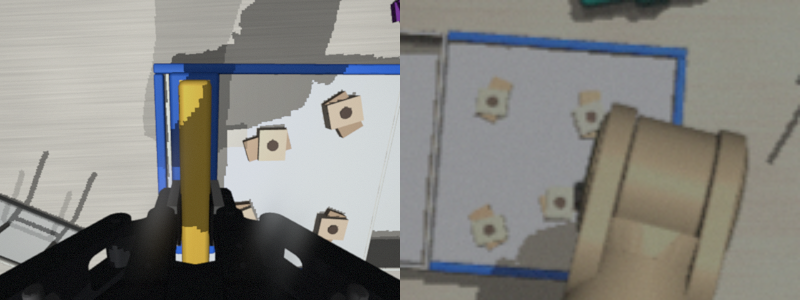

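The wrist view shows the block sitting between the -x rim and all four chips. I lower it behind them and wipe the first lane.

```bash
python3 -m creep '{"rotation":[[0.01,-0.02,0.02],[0,0,0],[0,0,0],[0,0,0],[0,0,0],[0,0,0]],"xyz":[[0,-0.03,0.4],[0,0,0.4],[0,0,0.4],[0,0,0.2],[0,0,0.1],[0,0,0]],"grip":[0,0,0,0,0,0]}'
```

```text
clock: 6.95
tcp_pos: [0.5035, -0.0329, 0.139]
orientation: [0.075, 3.139, -0.001]
ft_force: [-0.3, 0.0, -2.7]
width: 0.0145
grasp_force: 78.4
```

```bash
python3 -m creep '{"rotation":[[0,0,0],[0,0,0],[0,0,0],[0,0,0],[0,0,0],[0,0,0],[0,0,0],[0,0,0],[0,0,0],[0,0,0],[0,0,0],[0,0,0],[0,0,0],[0,0,0],[0,0,0],[0,0,0],[0,0,0],[0,0,0],[0,0,0],[0,0,0]],"xyz":[[0,0.3,0.03],[0,0.3,0],[0,0.3,0],[0,0.3,0],[0,0.3,0],[0,0.3,0],[0,0.3,0],[0,0.3,0],[0,0.3,0],[0,0.3,0],[0,0.3,0],[0,0.3,0],[0,0.3,0],[0,0.3,0],[0,0.3,0],[0,0.3,0],[0,0.3,0],[0,0.3,0],[0,0.3,0],[0,0.3,0]],"grip":[0,0,0,0,0,0,0,0,0,0,0,0,0,0,0,0,0,0,0,0]}'
python3 - <<'E'
from h import *
go([.551,-.0345,.139],87.44)
im,d=arm.grab_frame('scene');save('pics/s3.png',im[220:400,260:480].repeat(3,0).repeat(3,1))
E
```

```text
clock: 8.95
tcp_pos: [0.515, 0.2083, 0.1379]
orientation: [0.073, 3.139, -0.001]
ft_force: [-0.1, -0.9, -3.0]
width: 0.0145
grasp_force: 78.5
q6 0.29 tcp [0.515  0.2083 0.1379] curyaw 87.32 z [ 0.002 -0.001 -1.   ] dyaw 0.12 turn units xyz [-0.009  0.02  -0.021] shift units [-1.17  -6.025 -0.029]
```

View pics/s3.png

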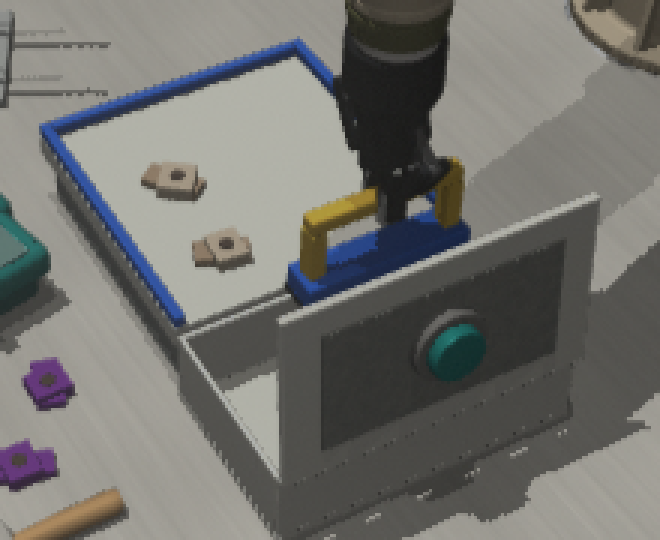

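The two chips from the first lane have left the board, and the other two lie untouched at (175,180) and (225,247). Next comes the second lane.

```bash
python3 -m creep '{"rotation":[[0,0.02,-0.02],[0,0,0],[0,0,0],[0,0,0],[0,0,0],[0,0,0],[0,0,0],[0,0,0],[0,0,0],[0,0,0],[0,0,0],[0,0,0],[0,0,0],[0,0,0],[0,0,0],[0,0,0]],"xyz":[[0,0,-0.7],[0,0,-0.8],[0,-0.7,0],[0,-0.9,0],[-0.3,-0.9,0],[-0.5,-0.9,0],[-0.5,-0.9,0],[-0.5,-0.9,0],[-0.27,-0.7,0],[0,-0.12,0],[0,0,0.6],[0,0,0.4],[0,0,0.3],[0,0,0.15],[0,0,0],[0,0,0]],"grip":[0,0,0,0,0,0,0,0,0,0,0,0,0,0,0,0]}'
python3 - <<'E'
from h import *
go([.587,-.0343,.138],87.44)
E
```

```text
clock: 10.6
tcp_pos: [0.5872, -0.0367, 0.1407]
orientation: [0.07, 3.14, -0.002]
ft_force: [-0.2, -0.2, -0.8]
width: 0.0143
grasp_force: 78.6
q6 -0.15 tcp [ 0.5872 -0.0367  0.1407] curyaw 87.46 z [ 8.0e-04 -1.1e-03 -1.0e+00] dyaw -0.02 turn units xyz [-0.011  0.009  0.003] shift units [0.008 0.061 0.068]
```

```bash
python3 -m creep '{"rotation":[[0,0,0],[0,0,0],[0,0,0],[0,0,0],[0,0,0],[0,0,0],[0,0,0],[0,0,0],[0,0,0],[0,0,0],[0,0,0],[0,0,0],[0,0,0],[0,0,0],[0,0,0],[0,0,0],[0,0,0],[0,0,0],[0,0,0],[0,0,0]],"xyz":[[0,0.3,0.06],[0,0.3,0],[0,0.3,0],[0,0.3,0],[0,0.3,0],[0,0.3,0],[0,0.3,0],[0,0.3,0],[0,0.3,0],[0,0.3,0],[0,0.3,0],[0,0.3,0],[0,0.3,0],[0,0.3,0],[0,0.3,0],[0,0.3,0],[0,0.3,0],[0,0.3,0],[0,0.35,0],[0,0.3,0]],"grip":[0,0,0,0,0,0,0,0,0,0,0,0,0,0,0,0,0,0,0,0]}'
python3 -m creep '{"rotation":[[0,0,0],[0,0,0],[0,0,0],[0,0,0],[0,0,0],[0,0,0],[0,0,0],[0,0,0],[0,0,0],[0,0,0],[0,0,0]],"xyz":[[0,0,-0.6],[0,0,-0.9],[0,0,-0.9],[0,-0.6,-0.2],[0,-0.9,0],[0,-0.9,0],[0,-0.9,0],[0,-0.9,0],[0,-0.9,0],[0,-0.9,0],[0,-0.6,0]],"grip":[0,0,0,0,0,0,0,0,0,0,0]}'
python3 - <<'E'
from h import *
im,d=arm.grab_frame('top');im2,d2=arm.grab_frame('scene')
save('pics/t4.png',np.hstack([cv2.resize(im[170:320,170:370],(400,300)),cv2.resize(im2[220:400,260:500],(400,300))]))
# candidate stand target: tip-side start and rest
S=np.array([.6127,-.2685]);y=np.radians(-29.3);sx=np.array([np.cos(y),np.sin(y)])
go(np.r_[S-.11*sx,.26],-29.3); go(np.r_[S-.11*sx,.262],-29.3)
E
```

```text
clock: 12.6
tcp_pos: [0.5975, 0.206, 0.1372]
orientation: [-0.07, -3.14, 0.001]
ft_force: [-0.3, -1.2, 0.0]
width: 0.0145
grasp_force: 79.1
clock: 13.7
tcp_pos: [0.5855, -0.0598, 0.2404]
orientation: [-0.072, -3.139, -0.001]
ft_force: [0.4, 0.0, -2.7]
width: 0.0148
grasp_force: 79.0
q6 -0.19 tcp [ 0.5857 -0.0608  0.2404] curyaw 87.22 z [-1.8e-03  1.0e-04 -1.0e+00] dyaw 63.48 turn units xyz [ -0.     -0.018 -11.08 ] shift units [ 4.197 -0.381 -0.486]
q6 -0.19 tcp [ 0.5857 -0.0608  0.2404] curyaw 87.22 z [-1.8e-03  1.0e-04 -1.0e+00] dyaw 63.48 turn units xyz [ -0.     -0.018 -11.08 ] shift units [ 4.197 -0.381 -0.536]
```

View pics/t4.png

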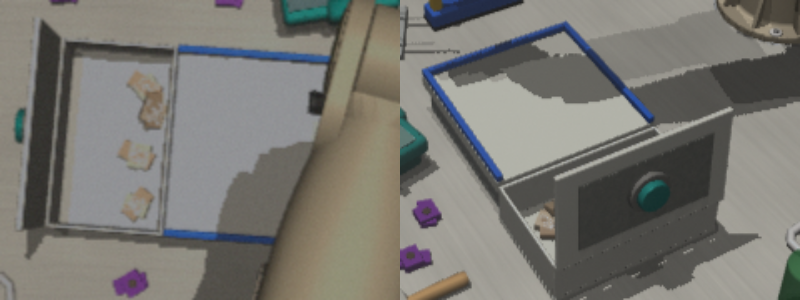

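All four chips lie in the tub (left panel, around (145,80) to (137,205)) and the board is clear. Next is the stand.

```bash
python3 -m creep '{"rotation":[[0,0,-0.92],[0,0,-0.92],[0,0,-0.92],[0,0,-0.92],[0,0,-0.92],[0,0,-0.92],[0,0,-0.92],[0,0,-0.92],[0,0,-0.92],[0,0,-0.92],[0,0,-0.92],[0,0,-0.96],[0,0,0],[0,0,0],[0,0,0],[0,0,0],[0,0,0],[0,0,0],[0,0,0],[0,0,0]],"xyz":[[0,0,0],[0,0,0],[0,0,0],[0,0,0],[0,0,0],[0,0,0],[0,0,0],[0,0,0],[0,0,0],[0,0,0],[0,0,0],[0,0,0],[0.6,-0.06,0],[0.7,-0.07,0],[0.7,-0.07,0],[0.7,-0.07,0.2],[0.7,-0.06,0.4],[0.5,-0.05,0.4],[0.3,0,0.3],[0,0,0]],"grip":[0,0,0,0,0,0,0,0,0,0,0,0,0,0,0,0,0,0,0,0]}'
python3 - <<'E'
from h import *
S=np.array([.6127,-.2685]);y=np.radians(-29.3);sx=np.array([np.cos(y),np.sin(y)]);sy=np.array([-sx[1],sx[0]])
go(np.r_[S-.11*sx,.188],-29.3);go(np.r_[S,.188],-29.3)
k=K('wrist');im,d=arm.grab_frame('wrist');save('pics/w5.png',im)
ims,ds=arm.grab_frame('scene');save('pics/s5.png',np.hstack([cv2.resize(im,(400,300)),cv2.resize(ims[130:290,200:400],(400,300))]))
kw={'wrist':(d,k),'scene':(ds,None)}
for n,(dd,kk) in kw.items():
    P=cloud(n,dd,kk)[dd>0];P=P[(P[:,2]>.16)&(P[:,2]<.195)];r=P[:,:2]-S;a=r@sx;b=r@sy
    i=(a>-.02)&(a<.05)&(abs(b)<.06);a=a[i];b=b[i];z=P[i,2]
    for s in(1,-1):
        j=(b*s>.01)&(abs(b)<.06);
        if j.sum()>5:print(n,s,j.sum(),'prong y',np.median(b[j]),'slope',np.polyfit(a[j],b[j],1)[0],'ztop',np.percentile(z[j],[50,90]))
# scraper bar as held, scene view
h=cv2.cvtColor(ims,cv2.COLOR_RGB2HSV);m=cv2.inRange(h,(20,90,60),(35,255,255))>0
P=cloud('scene',ds)[m];s=arm.read_state()['tcp_pos'];P=P[np.linalg.norm(P[:,:2]-s[:2],axis=1)<.09]
b=(P[:,:2]-s[:2])@sy
for lo,hi in((-.07,-.045),(-.045,-.02),(.02,.045),(.045,.07)):
    j=(b>lo)&(b<hi);print(lo,j.sum(),np.percentile(P[j,2],98) if j.sum() else '')
print(b.min(),b.max())
E
```

```text
clock: 15.8
tcp_pos: [0.5161, -0.2124, 0.1874]
orientation: [1.59, -2.707, -0.006]
ft_force: [0.6, 0.3, -2.2]
width: 0.0146
grasp_force: 79.0
q6 -1.6 tcp [ 0.5161 -0.2124  0.1874] curyaw 150.85 z [-0.0038  0.0022 -1.    ] dyaw -0.15 turn units xyz [0.044 0.    0.027] shift units [ 0.042 -0.044 -0.016]
q6 -1.6 tcp [ 0.5161 -0.2124  0.1874] curyaw 150.85 z [-0.0038  0.0022 -1.    ] dyaw -0.15 turn units xyz [0.044 0.    0.027] shift units [ 0.042 -2.794 -0.016]
wrist 1 2057 prong y 0.03380285593254111 slope 0.005449858711505421 ztop [0.16851245 0.16972886]
wrist -1 1776 prong y -0.038721249783762415 slope 0.01965265726026494 ztop [0.16858142 0.16969061]
scene 1 65 prong y 0.03938144036098301 slope 0.026928865154766366 ztop [0.16717548 0.17134437]
scene -1 56 prong y -0.03462257013243936 slope 0.04627445451611557 ztop [0.16773153 0.17081072]
-0.07 22 0.21622314545015128
-0.045 28 0.2176817628815057
0.02 31 0.21763897489707346
0.045 92 0.21753777707510188
-0.06959465064764372 0.07670253123750363
```

View pics/s5.png

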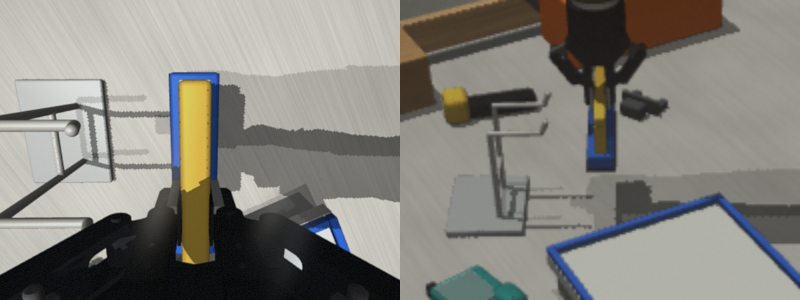

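The scraper lines up with both prongs and the bar is level. Insert and lower.

```bash
python3 -m creep '{"rotation":[[0.03,0,0.02],[0,0,0],[0,0,0],[0,0,0],[0,0,0],[0,0,0],[0,0,0],[0,0,0],[0,0,0],[0,0,0],[0,0,0],[0,0,0],[0,0,0]],"xyz":[[0.04,0,0],[0,-0.4,0],[0,-0.4,0],[0,-0.4,0],[0,-0.4,0],[0,-0.4,0],[0,-0.4,0],[0,-0.25,0],[0,-0.15,0],[0,0,0],[0,0,0.3],[0,0,0.25],[0,0,0]],"grip":[0,0,0,0,0,0,0,0,0,0,0,0,0]}'
python3 - <<'E'
from h import *
go([.6127,-.2685,.160],-29.3)
E
```

```text
clock: 17.2
tcp_pos: [0.6129, -0.2681, 0.1656]
orientation: [1.589, -2.709, -0.001]
ft_force: [-0.3, 0.4, -1.8]
width: 0.0146
grasp_force: 79.0
q6 -1.59 tcp [ 0.6129 -0.2681  0.1656] curyaw 150.81 z [-1.3e-03 -1.0e-04 -1.0e+00] dyaw -0.11 turn units xyz [ 0.011 -0.007  0.019] shift units [ 0.011 -0.001  0.14 ]
```

```bash
python3 -m creep '{"rotation":[[0,0,0],[0,0,0],[0,0,0],[0,0,0]],"xyz":[[0,0,0.06],[0,0,0.05],[0,0,0.03],[0,0,0]],"grip":[0,0,0,0]}'
```

```text
clock: 17.6
tcp_pos: [0.6145, -0.2693, 0.1627]
orientation: [-1.589, 2.709, -0.005]
ft_force: [0.3, 0.2, -2.3]
width: 0.0144
grasp_force: 79.0
```

```bash
python3 -m creep '{"rotation":[[0,0,0],[0,0,0]],"xyz":[[0,0,0.04],[0,0,0]],"grip":[0,0]}'; python3 -m creep '{"rotation":[[0,0,0],[0,0,0]],"xyz":[[0,0,0.03],[0,0,0]],"grip":[0,0]}'
```

```text
clock: 17.8
tcp_pos: [0.6145, -0.2692, 0.161]
orientation: [-1.589, 2.709, -0.005]
ft_force: [0.1, -0.5, -2.4]
width: 0.0147
grasp_force: 79.0
clock: 18.0
tcp_pos: [0.6146, -0.2693, 0.1605]
orientation: [-1.589, 2.708, -0.006]
ft_force: [-1.3, 0.5, 0.6]
width: 0.0145
grasp_force: 79.7
```

```bash
python3 -m creep '{"rotation":[[0,0,0],[0,0,0],[0,0,0],[0,0,0],[0,0,0],[0,0,0],[0,0,0],[0,0,0]],"xyz":[[0,0,0.02],[0,0,0],[0,0,0],[0,0,0],[0,0,0],[0,0,0],[0,0,0],[0,0,0]],"grip":[0,0,0.3,0.4,0.5,0.6,0.6,0.6]}' 20
python3 -m creep '{"rotation":[[0,0,0],[0,0,0],[0,0,0],[0,0,0],[0,0,0],[0,0,0],[0,0,0]],"xyz":[[0,0,-0.2],[0,0,-0.4],[0,0,-0.6],[0,0,-0.8],[0,0,-0.8],[0,0,-0.8],[0,0,-0.2]],"grip":[0.6,0.6,0.6,0.6,0.6,0.6,0.6]}'
python3 - <<'E'
from h import *
im,d=arm.grab_frame('wrist');ims,ds=arm.grab_frame('scene');save('pics/s6.png',np.hstack([cv2.resize(im,(400,300)),cv2.resize(ims[130:290,200:400],(400,300))]))
S=np.array([.6127,-.2685]);y=np.radians(-29.3);sx=np.array([np.cos(y),np.sin(y)]);sy=np.array([-sx[1],sx[0]])
h=cv2.cvtColor(ims,cv2.COLOR_RGB2HSV);m=cv2.inRange(h,(20,90,60),(35,255,255))>0
P=cloud('scene',ds)[m];P=P[np.linalg.norm(P[:,:2]-S,axis=1)<.09];b=(P[:,:2]-S)@sy
for lo,hi in((-.06,-.03),(-.03,0),(0,.03),(.03,.06)):
    j=(b>lo)&(b<hi);print(lo,j.sum(),np.percentile(P[j,2],[50,98]) if j.sum() else '',((P[j,:2]-S)@sx).mean() if j.sum() else '')
B=np.array([.549,.0575]);t=np.radians(87.44);bx=np.array([np.cos(t),np.sin(t)])
print('lid hinge mid',B+.2935*bx,'btn',B+(.2935-.085)*bx)
go(np.r_[B+.37*bx,.30],90+87.44)
E
```

```text
clock: 18.8
tcp_pos: [0.6145, -0.2692, 0.1589]
orientation: [-1.589, 2.709, -0.005]
ft_force: [0.2, 0.3, 0.2]
width: 0.051
grasp_force: 0.0
clock: 19.5
tcp_pos: [0.6152, -0.2694, 0.3163]
orientation: [-1.588, 2.706, -0.015]
ft_force: [0.2, -0.6, 0.7]
width: 0.0513
grasp_force: 0.0
-0.06 52 [0.18245678 0.18961471] -0.002648760516289994
-0.03 35 [0.18608309 0.18953241] -0.0018306070646027914
0 35 [0.18529276 0.29617527] -0.00059276332148795
0.03 39 [0.18608267 0.19045049] -0.00164462237312283
lid hinge mid [0.56210934 0.35070709] btn [0.55831277 0.26579192]
q6 -1.59 tcp [ 0.6149 -0.2693  0.3132] curyaw 150.8 z [ 0.0061 -0.0044 -1.    ] dyaw 26.64 turn units xyz [-0.075 -0.009 -4.649] shift units [-17.336   2.011   0.385]
```

View pics/s6.png

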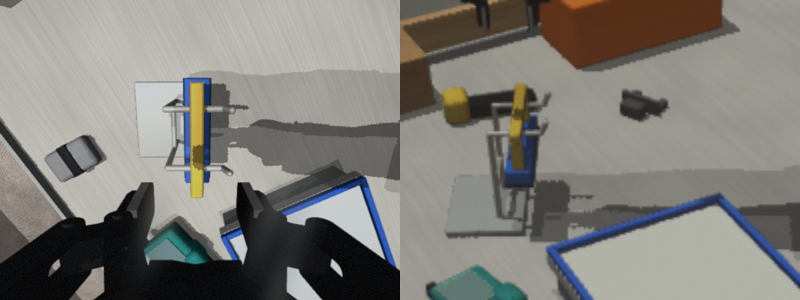

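The scraper hangs level across both prongs. Next is the lid, passing over it to its outer side.

```bash
python3 -m creep '{"rotation":[[-0.075,0,-0.93],[0,0,-0.93],[0,0,-0.93],[0,0,-0.93],[0,0,-0.93]],"xyz":[[0,0,0],[0,0,0],[0,0,0],[0,0,0],[0,0,0]],"grip":[0,0,0,0,0]}'
python3 -m creep '{"rotation":[[0,0,0],[0,0,0],[0,0,0],[0,0,0],[0,0,0],[0,0,0],[0,0,0],[0,0,0],[0,0,0],[0,0,0],[0,0,0],[0,0,0],[0,0,0],[0,0,0],[0,0,0],[0,0,0],[0,0,0],[0,0,0],[0,0,0],[0,0,0]],"xyz":[[-0.6,0.1,0],[-0.85,0.1,0],[-0.85,0.1,0],[-0.85,0.1,0],[-0.85,0.1,0],[-0.85,0.1,0],[-0.85,0.1,0],[-0.85,0.1,0],[-0.85,0.1,0],[-0.85,0.1,0],[-0.85,0.1,0],[-0.85,0.1,0],[-0.85,0.1,0],[-0.85,0.1,0],[-0.85,0.1,0],[-0.85,0.1,0],[-0.85,0.1,0],[-0.85,0.1,0],[-0.85,0.1,0],[-0.7,0.1,0]],"grip":[0,0,0,0,0,0,0,0,0,0,0,0,0,0,0,0,0,0,0,0]}'
python3 - <<'E'
from h import *
go([.566,.395,.205],177.44)
E
```

```text
clock: 20.1
tcp_pos: [0.6136, -0.2686, 0.3088]
orientation: [2.173, -2.264, -0.011]
ft_force: [0.1, -0.4, -0.2]
width: -0.0001
grasp_force: 0.0
clock: 22.1
tcp_pos: [0.5629, 0.3997, 0.3095]
orientation: [2.169, -2.266, -0.007]
ft_force: [0.1, -0.0, 0.6]
width: -0.0
grasp_force: 0.0
q6 -1.03 tcp [0.5629 0.3997 0.3095] curyaw 177.49 z [-7.e-03 -4.e-04 -1.e+00] dyaw -0.05 turn units xyz [ 0.07  -0.007  0.009] shift units [ 0.113 -0.082  2.613]
```

```bash
python3 -m creep '{"rotation":[[0.07,0,0],[0,0,0],[0,0,0],[0,0,0],[0,0,0]],"xyz":[[0,-0.08,0.6],[0,0,0.7],[0,0,0.7],[0,0,0.5],[0,0,0]],"grip":[0,0,0,0,0]}'
python3 -m creep '{"rotation":[[0,0,0],[0,0,0],[0,0,0],[0,0,0],[0,0,0],[0,0,0],[0,0,0],[0,0,0],[0,0,0],[0,0,0],[0,0,0],[0,0,0],[0,0,0]],"xyz":[[0.3,0,0],[0.3,0,0],[0.25,0,0],[0.2,0,0],[0.33,0,0.06],[0.33,0,0.06],[0.33,0,0.06],[0.32,0,0.15],[0.32,0,0.15],[0.31,0,0.15],[0.25,0,0.22],[0.25,0,0.25],[0.25,0,0.25]],"grip":[0,0,0,0,0,0,0,0,0,0,0,0,0]}'
```

```text
clock: 22.6
tcp_pos: [0.5645, 0.3966, 0.206]
orientation: [2.167, -2.265, -0.002]
ft_force: [-0.6, -0.1, -0.7]
width: 0.0004
grasp_force: 0.0
clock: 23.9
tcp_pos: [0.5606, 0.2475, 0.1574]
orientation: [-2.169, 2.269, -0.003]
ft_force: [1.3, 1.5, 0.4]
width: 0.0001
grasp_force: 0.7
```

```bash
python3 -m creep '{"rotation":[[0,0,0],[0,0,0],[0,0,0],[0,0,0],[0,0,0],[0,0,0],[0,0,0],[0,0,0]],"xyz":[[0.16,0,0.31],[0.16,0,0.31],[0.16,0,0.31],[0.06,0,0.34],[0.06,0,0.34],[0.06,0,0.3],[0,0,0.12],[0,0,0]],"grip":[0,0,0,0,0,0,0,0]}'
python3 - <<'E'
from h import *
s=arm.read_state();print(s['ft_force'],s['tcp_pos'])
im,d=arm.grab_frame('top');im2,d2=arm.grab_frame('scene')
save('pics/t7.png',np.hstack([cv2.resize(im[170:320,170:370],(400,300)),cv2.resize(im2[220:400,260:500],(400,300))]))
for n,i,dd in(('top',im,d),('scene',im2,d2)):
    h=cv2.cvtColor(i,cv2.COLOR_RGB2HSV);m=cv2.inRange(h,(80,100,60),(100,255,255))>0;P=cloud(n,dd)[m]
    P=P[np.linalg.norm(P[:,:2]-[.558,.266],axis=1)<.05];P=P[P[:,2]<.13]
    if len(P):print(n,len(P),np.median(P,0),P.min(0),P.max(0))
    m=np.ones_like(m);P=cloud(n,dd)[m];j=(abs(P[:,0]-.56)<.12)&(P[:,1]>.19)&(P[:,1]<.35)&(P[:,2]>.05)&(P[:,2]<.09)
    if j.sum()>50:print('lid z fit (dz/dy)',np.polyfit(P[j,1]-.35,P[j,2],1),j.sum())
E
```

```text
clock: 24.7
tcp_pos: [0.5593, 0.221, 0.0784]
orientation: [-2.169, 2.27, -0.005]
ft_force: [-6.1, -4.5, 14.4]
width: -0.0001
grasp_force: 7.2
[-6.10631694 -4.51784323 14.42829493] [0.55928553 0.22100768 0.07843157]
lid z fit (dz/dy) [0.0114675  0.07950309] 1262
scene 129 [0.56569251 0.27532386 0.10189896] [0.54101068 0.25444978 0.0933326 ] [0.58062424 0.29014623 0.10981536]
lid z fit (dz/dy) [-0.02744146  0.07731103] 5133
```

View pics/t7.png

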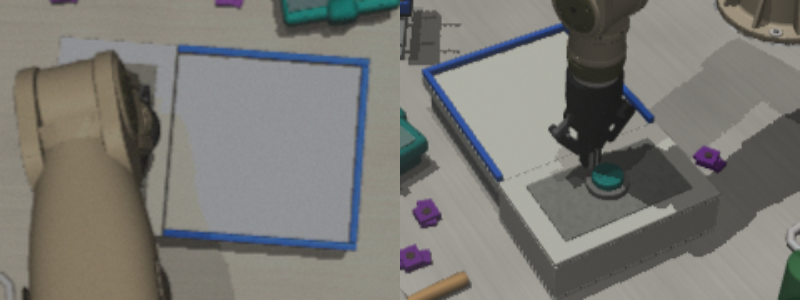

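The lid is shut flat and the button stands beside the fingers (right panel, (607,177)). I lift, shift over it and press.

```bash
python3 -m creep '{"rotation":[[0,0,0],[0,0,0],[0,0,0],[0,0,0],[0,0,0],[0,0,0],[0,0,0],[0,0,0],[0,0,0],[0,0,0]],"xyz":[[0,0,-0.6],[0,0,-0.6],[-0.4,0,-0.1],[-0.4,0,0],[-0.37,0,0],[0,0,0],[0,0,0.3],[0,0,0.3],[0,0,0.1],[0,0,0]],"grip":[0,0,0,0,0,0,0,0,0,0]}'
python3 -m creep '{"rotation":[[0,0,0],[0,0,0],[0,0,0],[0,0,0]],"xyz":[[0,0,0.05],[0,0,0.05],[0,0,0.05],[0,0,0]],"grip":[0,0,0,0]}'
```

```text
clock: 25.8
tcp_pos: [0.5607, 0.2684, 0.0993]
orientation: [-2.171, 2.271, -0.0]
ft_force: [-1.6, -0.2, 1.8]
width: 0.0001
grasp_force: 1.5
clock: 26.2
tcp_pos: [0.5615, 0.2686, 0.0948]
orientation: [-2.17, 2.269, -0.003]
ft_force: [-3.5, -1.1, 6.1]
width: -0.0001
grasp_force: 2.8
```

```bash
python3 -m creep '{"rotation":[[0,0,0],[0,0,0],[0,0,0],[0,0,0]],"xyz":[[0,0,0.05],[0,0,0.05],[0,0,0],[0,0,0]],"grip":[0,0,0,0]}'
```

```text
clock: 26.6
tcp_pos: [0.5618, 0.2687, 0.0942]
orientation: [-2.168, 2.267, -0.005]
ft_force: [-9.0, -3.9, 21.8]
width: -0.0004
grasp_force: 10.9
```

The force climbed to 22 N with the fingers stopped, so the button is at its stop. I retreat and check.

```bash
python3 -m creep '{"rotation":[[0,0,0],[0,0,0],[0,0,0],[0,0,0],[0,0,0],[0,0,0],[0,0,0],[0,0,0],[0,0,0],[0,0,0],[0,0,0],[0,0,0]],"xyz":[[0,0,-0.3],[0,0,-0.8],[0,0,-1],[0,0,-1],[0,0,-1],[0,0,-0.8],[0,0.6,0],[0,0.6,0],[0,0.6,0],[0,0.4,0],[0,0,0],[0,0,0]],"grip":[0,0,0,0,0,0,0,0,0,0,0,0]}'
python3 - <<'E'
from h import *
im,d=arm.grab_frame('scene');save('pics/s8.png',im)
h=cv2.cvtColor(im,cv2.COLOR_RGB2HSV);m=cv2.inRange(h,(80,100,60),(100,255,255))>0;P=cloud('scene',d)[m]
P=P[np.linalg.norm(P[:,:2]-[.56,.266],axis=1)<.04];P=P[P[:,2]<.13];print(len(P),np.median(P,0))
E
```

```text
clock: 27.8
tcp_pos: [0.4739, 0.273, 0.2866]
orientation: [-2.169, 2.267, -0.004]
ft_force: [0.3, 0.5, -0.2]
width: -0.0001
grasp_force: 0.0
215 [0.55976432 0.26892656 0.1017499 ]
```

View pics/s8.png

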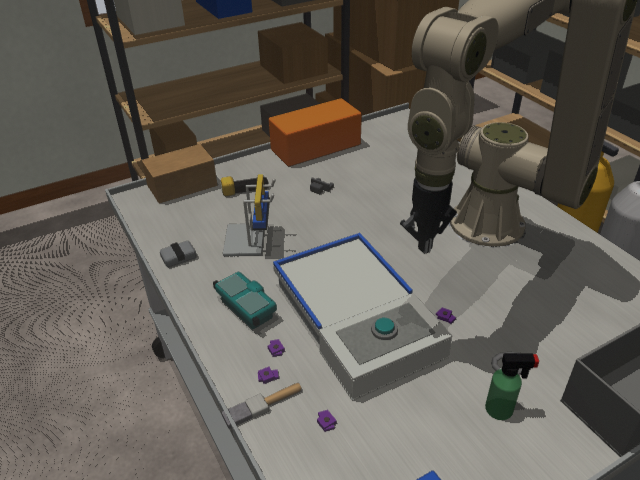

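The scene shows the scraper hanging on the stand at (258,205), the board clear, the lid shut, the button back up at (384,327), and the robot clear of everything.

```bash
python3 -c "
from workcell import arm
print(arm.finish_job())"
```

```text
the job is handed in; nothing more can be done
None
```

The job is handed in at about 28 s: all four chips are in the tub, the scraper hangs level on both prongs, the lid is shut and the button was pressed to its stop.

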